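# Set the red-screwed shower slider over its packing card

## Task

Two chrome shower rails lie in foam beds for packing. On the rail whose slider has the red wing screw, first loosen the red screw by about a quarter turn counterclockwise (seen from above), and only then slide that slider along its rail until it is centred over the orange card, and let go with the screw left loose. Leave the slider with the blue wing screw as it is.

Things in the scene. Friction and masses are not known exactly. Their poses are not given: they have to be found in the camera images.
- red_wing (a point): Centre of the red wing, 108 mm above the table: upright slab 12 mm thick (its x), 40 long (y), 28 high (z up), turning about its vertical centre line. Below it a bare stem 8 mm thick, 10 high, then the slider: square chrome collar 44 mm wide, 40 long along the rail, top at 84 mm, centred below this point. Grip the wing to turn it; the same grip can pull the slider. Loose, it slides with 3 N.
- red_screw (a joint): Angle of the red wing screw (rad): 0 fully tight, wing along the rail; grows counterclockwise seen from above; starts at 0 to 0.15. It holds the slider (to about 40 N) until about 1.0; freest at a quarter turn (1.57, wing square to the rail); hard stop at 1.9. Turning takes about 0.12 N m. Screw and slider stay where they are left.
- orange_card: Orange card on the red-screwed rail's foam bed, 90 mm across the rail (its x), 40 along it (its y is the rail's direction), 2 thick; origin 30 mm above the table, straight below the rail's axis. A green card on the slider's other side does not matter. Rail: 20 mm square, level, top at 70 mm; white bed 90 x 440 mm, 30 high, end saddles 65 high. Slider travel: 150 mm either way from mid bed.
- blue_wing (a point): Centre of the blue wing of the other slider, to be left alone: same make and sizes, on the other, separate foam bed. The two rails are level, roughly parallel, about 150 mm apart; either may be nearer to the robot.

How it is judged:
By the outcome, as a careful person would: the job done as asked, in the order asked, and still so for the second after the job is handed in, with the robot touching nothing.
It also fails if it takes over 40 s, if anything falls off the work surface, if the arm or the gripper's body presses on something with over 40 N, if the wrist force passes 120 N, or if a joint passes its speed limit or range.

## Robot

A 6-joint arm with a two-finger parallel gripper is mounted at the origin on the work surface. World frame = base frame: x ahead of the robot, y to its left, z up, the work surface at z = 0. Lengths are in m, angles in rad, forces in N, time in s.
With the tool pointing down it reaches from about 0.35 to 1 m from the base axis. Payload 7.1 kg.
Tool frame: the origin (TCP) lies midway between the tips of the shut fingers; the grasp point (between the pads) lies 19 mm behind it (arm.pinch_z is the distance from the TCP to the grasp point, in m); z points along the fingers, y is the line along which they close (so a half turn about z gives the same grasp; the last joint's range is limited). The gripper opens to 85 mm and grips with 20 to 120 N. Pads are 22 mm wide; open, the fingers measure 114 mm over their backs; the gripper's body (76 mm by 85 mm) begins 54 mm behind the grasp point. The pads swing forward as they close: fully open they stand 13 mm farther back than shut.
Start: joints at [1.117, 0.423, 1.63, -0, 1.089, -0.019], TCP at [0.263, 0.567, 0.231] pointing down, gripper open.
Joint ranges: [-3, 3], [-0.9, 2.11], [0.09, 2.58], [-1.31, 4.45], [0.11, 2.69], [-2.54, 2.54]. Speed limits (rad/s): [2.39, 2.39, 3.01, 3.14, 3.14, 3.14].

## Interface

Orientations are given as a rotation vector (axis times angle).
In Python, from workcell import arm gives the robot as it stands. The module is installed in compiled form; this text tells all that it offers.
- The arm moves only by the tool play_rows, never from a script. Its argument "deltas" is a list of rows, each a list of 5 numbers: the opening, from 0 (shut) to 1 (fully open), then the shift along the tool's x, y, z normalised to -1 to 1, where 1 is 1 m, then the turn about the tool's z normalised to -1 to 1, where 1 is pi/4 rad. In form: [[jaw, x, y, z, spin], ...]. A call has 1 to 5 rows; each row is the pose to reach, as a shift and turn from the pose commanded when the call began, along the tool's axes at that moment; what a row does not reach only later rows make up. A row lasts 1/12 s, in which the tool goes at most 41.7 mm and 7.16 degrees, less where a joint would pass 70% of its speed; a pose out of reach is approached as far as the arm can. A call with a number of a shift or a turn outside -1 to 1 is refused whole. A call with a gripper value outside its range is refused whole. The fingers move at their own pace and stop on an object; "grip_force" is the grip in N (left out, the last holds). Time passes only in rows, so rows that repeat a pose let the fingers close. It gives the time, the measured TCP pose, the force, the opening and the grip force at its end, in the units of the state.
- arm.observe(): the state, without advancing time (a new reading comes with each control period).
- arm.camera(name): name is "scene" or "top" or "wrist"; returns (picture, depth): 384x512x3 uint8, red, green, blue; 384x512 float32, m along the optical axis (not along the pixel's ray), 0 where there is no reading.
- arm.camera_model(name): a dict with "fx", "fy", "cx", "cy" (pixels), "origin" and "rotation" of the camera in the world. Camera axes: x right, y down, z forward; pixel columns grow to the right and rows downward; lengths in m; the calibration is good to about 2 mm. A picture is of the moment at which its call begins: read the wrist's pose just before it. camera_model takes no time and is no camera call; for the wrist camera it gives the pose at the moment of the call.
- arm.finish_job(): hands the job in; it is judged then, once.
Trained networks look in the newest picture that a camera, given by its name, has taken for a name from the list of things; names that differ only in an ending like _2 or _b are one class to them, and where a whole thing is asked for, a point or a joint stands for the part that bears it (a point fixed in the world has none). Each returns a list of dicts, best first, with "conf" (0 to 1); they miss things now and then, are a little off and sometimes report something else, mostly with a low value. They report only what shows in the picture. A call takes as long as a camera call.
- arm.regions_of(camera, target): "pixels" (384x512 bool, what is visible of it) and "xy" ([column, row] as shares, 0 to 1, of the picture: columns of its width, rows of its height, amid what is visible of it).
- arm.tip_of(camera, target): "xy" ([column, row] as shares, 0 to 1, of the picture: columns of its width, rows of its height: a listed point, or the origin of a listed thing).
The state is a dict: "clock": time; "joint_pos": joint angles; "qvel": joint speeds; "effort": joint torques, N m; "position": TCP position; "tool_rot": TCP orientation; "contact_force": force on the tool from outside, world axes, zero at the start; "wrist_torque": the same for the moment, N m; "finger_gap": finger opening in m; "gripper_force": force on a finger pad.
Only numpy, scipy, OpenCV 4.12 (cv2) and the standard library are available. Lean on these libraries where they do the work, as an engineer would, in place of code of your own. Each camera call takes 0.05 s, during which the arm holds its last target. There are 200 camera calls.

## Working session

There is one attempt and no reset: what is moved stays moved. The work goes in short steps, Python scripts to look and compute and a tool call to move; the robot and the scene stay as the last step left them, time stands still between calls to the robot, and variables do not carry over. Pictures are saved under pics/ and viewed, at most 10 in all, crops included, and the job is handed in when it is done.

Besides the shell and the picture viewer there is one more tool, called after ">>>" by a JSON object that holds its "method" and its "body". play_rows: Moves the arm, as the interface text tells. Scaled input: -1 to 1 covers 1 m each way for a shift and pi/4 rad each way for a turn. Its arguments: {"type":"object","properties":{"deltas":{"type":"array"},"grip_force":{"type":"number"}},"required":["deltas"]}

```bash
mkdir -p pics; cat > h.py <<'E'
import numpy as np, cv2
from workcell import arm
def deproj(cam,uv,depth=None,z=None,m=None):
    m=m or arm.camera_model(cam); R=np.array(m['rotation']);o=np.array(m['origin'])
    d=R@np.array([(uv[0]-m['cx'])/m['fx'],(uv[1]-m['cy'])/m['fy'],1.])
    return o+d*(depth if z is None else (z-o[2])/d[2])
def save(p,n): cv2.imwrite('pics/'+n,p[:,:,::-1])
def find(cam,t,z,k=2):
    for r in arm.tip_of(cam,t)[:k]:
        uv=np.array(r['xy'])*[512,384]; print(cam,t,round(r['conf'],2),uv.round(1),deproj(cam,uv,z=z).round(4))
E
python3 - <<'E'
from h import *
ims=[]
for c in ('top','scene'):
    p,d=arm.camera(c); ims.append(p)
    for t,z in (('red_wing',.108),('blue_wing',.108),('orange_card',.030)): find(c,t,z)
    for t in ('red_wing','orange_card'):
        for r in arm.regions_of(c,t)[:1]:
            m=r['pixels']; v,u=np.nonzero(m); 
            P=np.array([deproj(c,(a,b),depth=d[b,a]) for a,b in zip(u,v) if d[b,a]>0])
            print(c,t,'reg',round(r['conf'],2),m.sum(),np.median(P,0).round(4),cv2.minAreaRect(P[:,:2].astype(np.float32)*1000))
save(np.vstack(ims)[:, :],'a.png') if 0 else save(cv2.resize(np.hstack(ims),(800,300)),'a.png')
s=arm.observe();print({k:np.round(s[k],3) for k in ('clock','position','tool_rot','joint_pos')})
E
```

```text
Traceback (most recent call last):
  File "h.py", line 10, in find
    uv=np.array(r['xy'])*[512,384]; print(cam,t,round(r['conf'],2),uv.round(1),deproj(cam,uv,z=z).round(4))
                                                                               ~~~~~~^^^^^^^^^^^^
  File "h.py", line 6, in deproj
    return o+d*(depth if z is None else (z-o[2])/d[2])
                                                 ~^^^
IndexError: invalid index to scalar variable.
```

```bash
sed -i "s/R=np.array(m\['rotation'\])/R=cv2.Rodrigues(np.array(m['rotation'],float))[0]/" h.py
cat > look.py <<'E'
from h import *
print(np.shape(arm.camera_model('top')['rotation']))
ims=[]
for c in ('top','scene'):
    p,d=arm.camera(c); ims.append(p)
    for t,z in (('red_wing',.108),('blue_wing',.108),('orange_card',.030)): find(c,t,z)
    for t in ('red_wing','orange_card'):
        for r in arm.regions_of(c,t)[:1]:
            m=r['pixels']; v,u=np.nonzero(m); 
            P=np.array([deproj(c,(a,b),depth=d[b,a]) for a,b in zip(u,v) if d[b,a]>0])
            print(c,t,'reg',round(r['conf'],2),m.sum(),np.median(P,0).round(4),cv2.minAreaRect(P[:,:2].astype(np.float32)*1000))
save(cv2.resize(np.hstack(ims),(800,300)),'a.png')
s=arm.observe();print({k:np.round(s[k],3) for k in ('clock','position','tool_rot','joint_pos')})
E
python3 look.py
```

```text
(3,)
top red_wing 0.56 [282.  133.4] [ 0.6594 -0.0699  0.108 ]
top blue_wing 0.75 [249.3 254.1] [ 0.4953 -0.025   0.108 ]
top orange_card 0.8 [210.4 146.9] [0.6553 0.0338 0.03  ]
top orange_card 0.43 [250.3 254.1] [ 0.4924 -0.0275  0.03  ]
top red_wing reg 0.81 340 [ 0.6578 -0.07    0.1211] ((664.007080078125, -68.97005462646484), (20.589017868041992, 39.73583221435547), 9.526667594909668)
top orange_card reg 0.86 1098 [0.6391 0.0355 0.0322] ((651.8546142578125, 36.200843811035156), (90.10040283203125, 41.580326080322266), 4.375660419464111)
scene red_wing 0.47 [194.  199.7] [ 0.6588 -0.0671  0.108 ]
scene blue_wing 0.58 [278.9 184.8] [ 0.5   -0.018  0.108]
scene orange_card 0.95 [225.7 263. ] [0.6564 0.0367 0.03  ]
scene red_wing reg 0.53 255 [ 0.6627 -0.0621  0.1126] ((631.645263671875, -145.41232299804688), (203.35328674316406, 34.975975036621094), 67.52934265136719)
scene orange_card reg 0.96 550 [0.6692 0.0387 0.0318] ((651.1484985351562, 36.41073989868164), (90.4437484741211, 41.45697021484375), 4.689846992492676)
{'clock': np.float64(0.7), 'position': array([0.263, 0.567, 0.231]), 'tool_rot': array([0.678, 3.068, 0.   ]), 'joint_pos': array([ 1.117,  0.423,  1.63 , -0.   ,  1.089, -0.019])}
```

View pics/a.png

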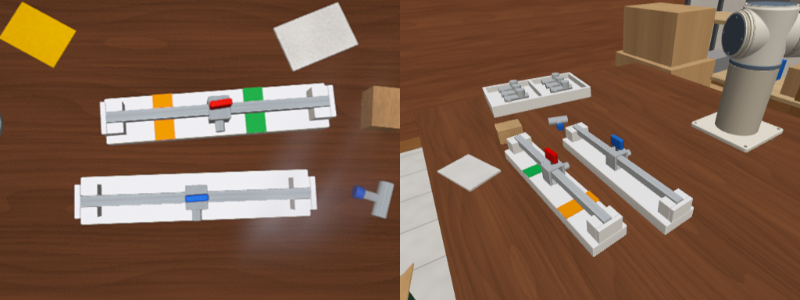

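The top view (left half) shows the red wing at about px (282,133) full-scale with the orange card to its left at (210,147). The blue slider is on the nearer rail at (249,254). Both cameras agree with the given heights, and the rail's yaw is about 94.4°. I'm moving to hover above the red wing.

>>> {"method": "play_rows", "body": {"deltas": [[1, -0.157, -0.103, 0.0, 0], [1, -0.157, -0.103, 0.0, 0], [1, -0.157, -0.103, 0.0, 0], [1, -0.157, -0.103, 0.0, 0], [1, -0.157, -0.103, 0.0, 0]], "grip_force": 40}}

```text
clock: 1.12
position: [0.3635, 0.4039, 0.2313]
tool_rot: [0.679, 3.067, -0.002]
contact_force: [0.1, 0.3, -0.6]
finger_gap: 0.0854
gripper_force: 0.0
```

>>> {"method": "play_rows", "body": {"deltas": [[1, -0.157, -0.103, 0.0, 0], [1, -0.157, -0.103, 0.0, 0], [1, -0.157, -0.103, 0.0, 0], [1, -0.157, -0.103, 0.0, 0], [1, -0.157, -0.103, 0.0, 0]]}}

```text
clock: 1.53
position: [0.4629, 0.2445, 0.2316]
tool_rot: [0.68, 3.066, -0.0]
contact_force: [0.1, -0.5, 0.0]
finger_gap: 0.0853
gripper_force: 0.0
```

>>> {"method": "play_rows", "body": {"deltas": [[1, -0.157, -0.103, 0.0, 0], [1, -0.157, -0.103, 0.0, 0], [1, -0.157, -0.103, 0.0, 0], [1, -0.157, -0.103, 0.0, 0], [1, -0.157, -0.103, 0.0, 0]]}}

```text
clock: 1.95
position: [0.5624, 0.0846, 0.2317]
tool_rot: [0.68, 3.065, -0.0]
contact_force: [-0.3, 0.4, 0.2]
finger_gap: 0.0853
gripper_force: 0.0
```

>>> {"method": "play_rows", "body": {"deltas": [[1, -0.157, -0.103, 0.0, 0], [1, -0.157, -0.103, 0.0, 0], [1, -0.157, -0.103, 0.0, 0], [1, -0.157, -0.103, 0.0, 0], [1, -0.157, -0.103, 0.0, 0]]}}

```text
clock: 2.37
position: [0.6613, -0.0755, 0.2315]
tool_rot: [0.681, 3.065, -0.001]
contact_force: [0.7, 0.3, -0.4]
finger_gap: 0.0853
gripper_force: 0.0
```

>>> {"method": "play_rows", "body": {"deltas": [[1, 0, 0, 0, 0.7], [1, 0, 0, 0, 0.7], [1, 0, 0, 0, 0.7], [1, 0, 0, 0, 0.7], [1, 0, 0, 0, 0.7]]}}

```text
clock: 2.78
position: [0.6592, -0.0716, 0.2312]
tool_rot: [-1.494, -2.763, 0.0]
contact_force: [-0.5, -0.2, 0.1]
finger_gap: 0.0851
gripper_force: 0.0
```

>>> {"method": "play_rows", "body": {"deltas": [[1, 0, 0, 0, 0.53], [1, 0, 0, 0, 0.53], [1, 0, 0, 0, 0.53], [1, 0, 0, 0, 0.53], [1, 0, 0, 0, 0.53]]}}

```text
clock: 3.2
position: [0.6593, -0.0714, 0.2313]
tool_rot: [-2.027, -2.401, 0.0]
contact_force: [-0.7, -0.3, 0.5]
finger_gap: 0.0855
gripper_force: 0.0
```

```bash
cat > wl.py <<'E'
from h import *
import sys
s=arm.observe();m=arm.camera_model('wrist');p,d=arm.camera('wrist');save(p,sys.argv[1])
find('wrist','red_wing',.108); find('wrist','orange_card',.030)
for t,lo,hi in (('red_wing',.119,.127),('orange_card',.028,.036)):
  for r in arm.regions_of('wrist',t)[:1]:
    v,u=np.nonzero(r['pixels']); P=np.array([deproj('wrist',(a,b),depth=d[b,a],m=m) for a,b in zip(u,v) if d[b,a]>0])
    print(t,round(r['conf'],2),np.percentile(P[:,2],[5,50,95]).round(4)); P=P[(P[:,2]>lo)&(P[:,2]<hi)]
    print(len(P),P.mean(0).round(4),cv2.minAreaRect(P[:,:2].astype(np.float32)*1000))
print(s['position'],s['tool_rot'],s['joint_pos'])
E
python3 wl.py w1.png
```

```text
wrist red_wing 0.72 [258.1 189.1] [ 0.6602 -0.0707  0.108 ]
wrist orange_card 0.66 [266.7  75.8] [0.6517 0.0344 0.03  ]
red_wing 0.77 [0.1114 0.1217 0.123 ]
575 [ 0.6602 -0.0691  0.1217] ((660.2970581054688, -69.96573638916016), (11.617012977600098, 38.93706512451172), 9.905159950256348)
orange_card 0.77 [0.0308 0.0322 0.0335]
2575 [0.6514 0.0354 0.0322] ((652.1058959960938, 35.59318923950195), (90.0262451171875, 42.3605842590332), 4.5614914894104)
[ 0.65927868 -0.07135134  0.23130112] [-2.02656615e+00 -2.40051402e+00  3.87450689e-06] [-1.25758585e-01  4.78964788e-01  1.53968680e+00  1.37000621e-05
  1.12296464e+00 -2.94301014e-01]
```

View pics/w1.png

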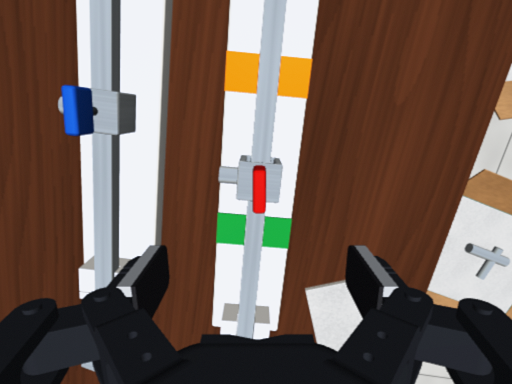

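The wrist view shows the red wing at px (259,189), the orange card at (267,75) and the blue slider well off to the left. The wing measures (0.660, -0.070) at yaw 9.9° against the rail's 4.5°, so the screw starts near 0.09 rad. Descending now.

>>> {"method": "play_rows", "body": {"deltas": [[1, 0.001, 0.001, 0.04, 0], [1, 0.001, 0.001, 0.08, 0], [1, 0.001, 0.001, 0.115, 0], [1, 0.001, 0.001, 0.135, 0], [1, 0.001, 0.001, 0.139, 0]]}}

```text
clock: 3.87
position: [0.6569, -0.0698, 0.0876]
tool_rot: [-2.02, -2.398, 0.007]
contact_force: [-0.8, 0.4, 0.3]
finger_gap: 0.0856
gripper_force: 0.0
```

>>> {"method": "play_rows", "body": {"deltas": [[0, 0, 0, 0, 0], [0, 0, 0, 0, 0], [0, 0, 0, 0, 0], [0, 0, 0, 0, 0], [0, 0, 0, 0, 0]], "grip_force": 40}}

```text
clock: 4.28
position: [0.6611, -0.0703, 0.0941]
tool_rot: [2.023, 2.4, 0.002]
contact_force: [0.2, 0.1, -0.0]
finger_gap: 0.0256
gripper_force: 0.0
```

>>> {"method": "play_rows", "body": {"deltas": [[0, 0, 0, 0, 0], [0, 0, 0, 0, 0], [0, 0, 0, 0, 0], [0, 0, 0, 0, 0], [0, 0, 0, 0, 0]]}}

```text
clock: 4.7
position: [0.6609, -0.0702, 0.0936]
tool_rot: [2.024, 2.401, 0.002]
contact_force: [-0.3, 0.9, 6.7]
finger_gap: 0.0109
gripper_force: 41.5
```

>>> {"method": "play_rows", "body": {"deltas": [[0, 0, 0, 0, -0.12], [0, 0, 0, 0, -0.24], [0, 0, 0, 0, -0.36], [0, 0, 0, 0, -0.48], [0, 0, 0, 0, -0.6]]}}

```text
clock: 5.12
position: [0.661, -0.0702, 0.0936]
tool_rot: [1.401, 2.81, 0.001]
contact_force: [-0.4, 0.4, 5.8]
finger_gap: 0.0112
gripper_force: 41.6
```

>>> {"method": "play_rows", "body": {"deltas": [[0, 0, 0, 0, -0.12], [0, 0, 0, 0, -0.24], [0, 0, 0, 0, -0.36], [0, 0, 0, 0, -0.48], [0, 0, 0, 0, -0.6]]}}

```text
clock: 5.53
position: [0.6611, -0.0701, 0.0936]
tool_rot: [0.706, 3.059, 0.001]
contact_force: [-0.3, 1.4, 6.0]
finger_gap: 0.0114
gripper_force: 41.6
```

>>> {"method": "play_rows", "body": {"deltas": [[0, 0, 0, 0, -0.12], [0, 0, 0, 0, -0.24], [0, 0, 0, 0, -0.36], [0, 0, 0, 0, -0.48], [0, 0, 0, 0, -0.6]]}}

```text
clock: 5.95
position: [0.6611, -0.07, 0.0936]
tool_rot: [-0.027, 3.139, 0.0]
contact_force: [-0.2, 1.1, 6.0]
finger_gap: 0.011
gripper_force: 41.6
```

>>> {"method": "play_rows", "body": {"deltas": [[0, 0, 0, 0, -0.05], [0, 0, 0, 0, -0.06], [0, 0, 0, 0, -0.06], [0, 0, 0, 0, -0.06]]}}

```text
clock: 6.28
position: [0.6611, -0.07, 0.0936]
tool_rot: [-0.094, 3.138, 0.0]
contact_force: [0.6, 1.2, 5.8]
finger_gap: 0.0114
gripper_force: 41.5
```

```bash
python3 wl.py w2.png
```

```text
wrist red_wing 0.61 [258.1 262.1] [ 0.6603 -0.0696  0.108 ]
wrist orange_card 0.64 [402.5 205.9] [0.6514 0.0349 0.03  ]
red_wing 0.97 [0.1046 0.1217 0.1229]
2116 [ 0.6587 -0.0704  0.1218] ((660.15380859375, -70.34114837646484), (39.5968132019043, 11.591078758239746), 3.593597173690796)
[ 0.66114    -0.06998718  0.09361242] [-9.42167796e-02  3.13775957e+00  1.10715661e-04] [-1.23564837e-01  6.45087919e-01  1.61356506e+00  5.70288895e-04
  8.80560133e-01 -1.75475925e+00]
```

View pics/w2.png

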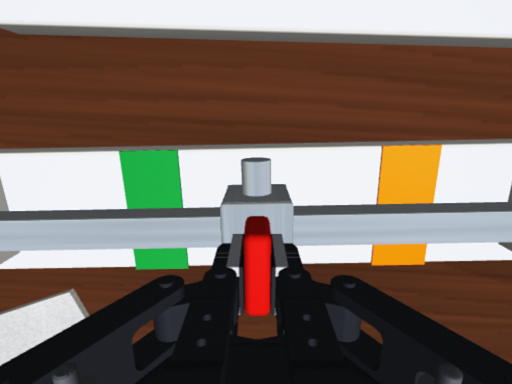

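The wing is now square to the rail (3.6° against 4.5°, screw about 1.55 rad), gripped at px (258,262), with the collar still in place and the card at (405,205). Sliding about 106 mm along the rail.

>>> {"method": "play_rows", "body": {"deltas": [[0, 0.0001, 0.005, 0, 0], [0, 0.0003, 0.015, 0, 0], [0, 0.0006, 0.03, 0, 0], [0, 0.0009, 0.045, 0, 0], [0, 0.0012, 0.06, 0, 0]]}}

```text
clock: 6.95
position: [0.6564, -0.0107, 0.0936]
tool_rot: [-0.094, 3.137, -0.002]
contact_force: [0.4, -3.5, 4.8]
finger_gap: 0.0112
gripper_force: 41.5
```

>>> {"method": "play_rows", "body": {"deltas": [[0, 0.0003, 0.015, 0, 0], [0, 0.0006, 0.03, 0, 0], [0, 0.0008, 0.04, 0, 0], [0, 0.0009, 0.045, 0, 0], [0, 0.0009, 0.046, 0, 0]]}}

```text
clock: 7.37
position: [0.6527, 0.0362, 0.0936]
tool_rot: [-0.096, 3.138, -0.001]
contact_force: [0.8, -2.8, 5.2]
finger_gap: 0.0114
gripper_force: 41.5
```

>>> {"method": "play_rows", "body": {"deltas": [[0, 0, 0, 0, 0], [0, 0, 0, 0, 0]]}}

```text
clock: 7.53
position: [0.6527, 0.0361, 0.0936]
tool_rot: [-0.095, 3.138, 0.001]
contact_force: [0.5, 2.1, 6.2]
finger_gap: 0.0111
gripper_force: 41.6
```

```bash
sed -i 's/^ims=/from h import */' wl.py; python3 wl.py w3.png; sed -i 's/a.png/b.png/' look.py; python3 look.py
```

```text
wrist red_wing 0.91 [258.4 260.5] [0.651  0.0365 0.108 ]
red_wing 0.62 [0.1046 0.1217 0.1229]
2089 [0.6499 0.0356 0.1218] ((651.4661865234375, 35.73567199707031), (39.62186050415039, 11.602158546447754), 3.6550064086914062)
orange_card 0.77 [0.031  0.0322 0.0334]
1231 [0.6177 0.0323 0.0322] ((619.90478515625, 32.426780700683594), (24.936676025390625, 39.491783142089844), 4.992917537689209)
[0.65269041 0.03613542 0.09364221] [-9.45367456e-02  3.13764267e+00  8.76385226e-04] [ 3.68526705e-02  6.31671165e-01  1.64083313e+00  7.10341329e-04
  8.66558791e-01 -1.59464439e+00]
(3,)
scene red_wing 0.49 [227.7 228.8] [0.6498 0.0419 0.108 ]
scene blue_wing 0.79 [280.5 182.8] [ 0.4928 -0.0221  0.108 ]
scene orange_card 0.75 [227.2 263.5] [0.6548 0.0393 0.03  ]
scene red_wing reg 0.42 116 [0.668  0.0423 0.1118] ((666.7968139648438, 39.60573959350586), (11.100903511047363, 10.413919448852539), 82.28644561767578)
scene orange_card reg 0.71 361 [0.6785 0.0416 0.0318] ((639.0565185546875, 33.87434005737305), (117.73966217041016, 49.9106559753418), 12.756856918334961)
{'clock': np.float64(8.383), 'position': array([0.653, 0.036, 0.094]), 'tool_rot': array([-9.400e-02,  3.138e+00,  1.000e-03]), 'joint_pos': array([ 3.700e-02,  6.320e-01,  1.641e+00,  1.000e-03,  8.670e-01,
       -1.595e+00])}
```

View pics/w3.png

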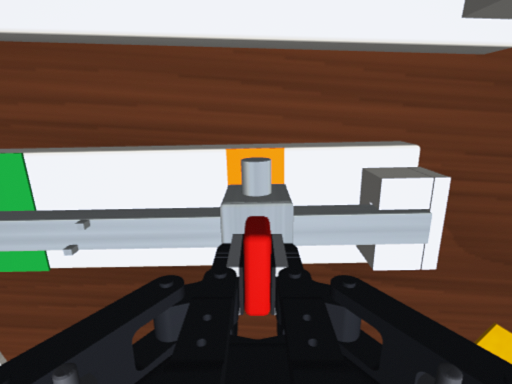

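The slider hides the middle of the orange card (px (255,165)), and by measurement it's centred to within 1 mm. Releasing and lifting.

>>> {"method": "play_rows", "body": {"deltas": [[0.5, 0, 0, 0, 0], [0.5, 0, 0, 0, 0], [0.5, 0, 0, 0, 0], [0.5, 0, 0, 0, 0], [0.5, 0, 0, 0, 0]]}}

```text
clock: 8.8
position: [0.6514, 0.0354, 0.0921]
tool_rot: [0.094, -3.14, 0.0]
contact_force: [-0.7, 0.1, -0.6]
finger_gap: 0.0426
gripper_force: 0.0
```

>>> {"method": "play_rows", "body": {"deltas": [[0.5, 0, 0, -0.02, 0], [0.5, 0, 0, -0.05, 0], [0.5, 0, 0, -0.09, 0], [0.5, 0, 0, -0.13, 0], [0.5, 0, 0, -0.15, 0]]}}

```text
clock: 9.22
position: [0.6535, 0.0355, 0.2474]
tool_rot: [-0.094, 3.134, 0.0]
contact_force: [1.6, -0.2, 0.4]
finger_gap: 0.0424
gripper_force: 0.0
```

>>> {"method": "play_rows", "body": {"deltas": [[0.5, 0, 0, 0, 0], [0.5, 0, 0, 0, 0]]}}

```text
clock: 9.38
position: [0.6523, 0.0354, 0.2438]
tool_rot: [-0.094, 3.137, -0.0]
contact_force: [0.5, 0.5, -0.1]
finger_gap: 0.0423
gripper_force: 0.0
```

```bash
python3 wl.py w4.png
```

```text
red_wing 0.58 [0.1133 0.1218 0.123 ]
497 [0.6514 0.0355 0.1218] ((651.8099365234375, 35.37639617919922), (38.857635498046875, 11.109116554260254), 3.766740083694458)
orange_card 0.94 [0.0311 0.0322 0.0334]
542 [0.633  0.0336 0.0323] ((652.90966796875, 34.90450668334961), (89.6596908569336, 39.82581329345703), 4.274263858795166)
[0.65225117 0.03543696 0.24378865] [-9.40470329e-02  3.13725602e+00 -5.57317476e-05] [ 3.60828496e-02  4.50346851e-01  1.55531459e+00 -5.89724009e-05
  1.13300417e+00 -1.59462557e+00]
```

View pics/w4.png

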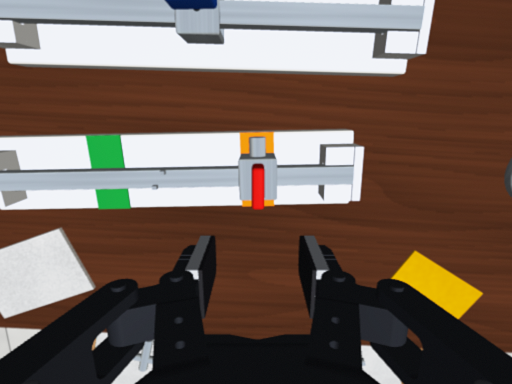

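The red slider sits over the orange card (px (258,170)), within about 0.5 mm of centre. Its wing is square to the rail and the gripper is clear. The blue slider is where it was, so I'm handing in.

```bash
python3 -c "
from workcell import arm
print(arm.finish_job())"
```

```text
the job is handed in; nothing more can be done
None
```

The job is handed in: I loosened the red screw to about 1.55 rad, then slid its slider to within about 1 mm of the orange card's centre and let go with the screw loose; the blue slider was not touched.

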